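Shut the fume extractor's port and take off its sprung filter cap

ROBOT

A 6-joint arm with a two-finger parallel gripper is mounted at the origin on the work surface. World frame = base frame: x ahead of the robot, y to its left, z up, the work surface at z = 0. Lengths are in m, angles in degrees, forces in N, time in s.
With the tool pointing down it reaches from about 0.4 to 0.825 m from the base axis. Payload 7 kg.
Tool frame: the origin (TCP) lies on the centre line of the jaws, within the pads' length; the fingertips stand 8 mm ahead of it and the grasp point (between the pads) lies 11 mm behind it; z points along the fingers, y is the line along which they close (so a half turn about z gives the same grasp; the last joint's range is limited). The gripper opens to 88 mm and grips with 3 to 60 N. Pads are 19 mm wide; open, the fingers measure 130 mm over their backs; the gripper's body (78 mm by 193 mm) begins 47 mm behind the grasp point.
Start: joints at [80.678, 20.546, 0.682, 0, -70.136, -16.507], TCP at [0.294, 0.608, 0.235] pointing down, gripper open.
Joint ranges: [-176.03, 176.03], [-82.01, 121.73], [-58.28, 71.71], [-173.87, 95.51], [-174.79, -0.11], [-173.66, 173.66]. Speed limits (degrees/s): [136.94, 136.94, 172.46, 180, 180, 180].

INTERFACE

Orientations are given as [roll, pitch, yaw] about the fixed x, y, z axes, in that order (R = Rz(yaw) Ry(pitch) Rx(roll)).
In Python, from plant import ctrl, vision gives the robot as it stands. The module is installed in compiled form; this text tells all that it offers.
- The arm moves only by the tool move_arm, never from a script. Its argument "moves" is one flat list of numbers, 7 for each row, row after row: the finger opening in cm, from 0 to 8.76, then the shift along the tool's x, y, z in cm, then the turn, a rotation vector about the tool's x, y, z in rad. A call has 1 to 8 rows; each row shifts and turns the commanded pose from where the row before left it, along the tool's axes as they then stand; what a row does not reach is not made up. A row lasts 1/10 s, in which the tool goes at most 50 mm and 8.59 degrees, less where a joint would pass 70% of its speed; a pose out of reach is approached as far as the arm can. A call with a gripper value outside its range is refused whole. The fingers move at their own pace and stop on an object; the grip force is fixed at half the most. Time passes only in rows, so rows that do not move let the fingers close. It gives the time, the measured TCP pose, the force, the opening and the grip force at its end, in the units of the state.
- ctrl.get_obs(): the state, without advancing time (a new reading comes with each control period).
- vision.snapshot(name): name is "scene" or "top"; returns (picture, depth): 384x512x3 uint8, red, green, blue; 384x512 float32, m along the optical axis (not along the pixel's ray), 0 where there is no reading.
- vision.camera_model(name): a dict with "vertical_fov" (degrees; the focal length in pixels is half the picture's height over the tangent of half this angle, whatever the lens; pixels are square), "cx", "cy" (the principal point, pixels), "D" ([k1, k2, p1, p2, k3] as OpenCV has them; the pictures are not rectified), "cam_to_world" (4x4, takes a point from camera to world coordinates). Camera axes: x right, y down, z forward; pixel columns grow to the right and rows downward; lengths in m; the calibration is good to about 2 mm. A picture is of the moment at which its call begins. camera_model takes no time and is no camera call.
- ctrl.close_job(): hands the job in; it is judged then, once.
The state is a dict: "clock": time; "joint_pos": joint angles; "qvel": joint speeds; "tau": joint torques, N m; "tool_pos": TCP position; "orientation": TCP orientation; "force": force on the tool from outside, world axes, zero at the start; "moment": the same for the moment, N m; "opening": finger opening in m; "gripper_force": force on a finger pad.
Only numpy, scipy, OpenCV 4.12 (cv2) and the standard library are available. Lean on these libraries where they do the work, as an engineer would, in place of code of your own. Each camera call takes 0.05 s, during which the arm holds its last target. There are 200 camera calls.

TASK

Get the bench fume extractor ready for a filter change: first slide the shutter plate on its top by its upright tab to the middle stop, where it clicks and the solid part covers the port. Then press the black filter cap down against its spring, firmly but without ramming it, twist it anticlockwise until you feel it stop, free of its catch, lift it off and set it down (do not drop it) in the middle of the shallow white tray, grip bar upwards. Do not disturb the things around.

Things in the scene. Friction and masses are not known exactly. Their poses are not given: they have to be found in the camera images.
- extractor: grey box, the fume extractor, 240 (x) x 260 (y) x 100 mm high, fixed; origin at the centre of its underside; x points from its louvred front (near the robot) to its back, y left. On its top: at x, y = -5, -70 mm the cap's collar, 96 mm across, rising 34 mm; at 0, 75 mm the round port, 34 mm across, under the shutter plate, which runs along x between rails 9 mm high.
- shutter (a joint): the shutter plate's position along the extractor's x, in m: 0 = front stop (start; a hole lies over the port), 0.040 = middle stop (solid part over the port: shut), 0.080 = back stop (the other hole over the port). Springs pull it to the nearest stop; it takes about 6 N to leave one.
- shutter_tab (a point): top centre of the shutter's upright tab, a bar 10 mm thick (extractor x) x 44 mm wide (extractor y), standing 37 mm above the plate; the plate's upper face is 106 mm above the table, the top of the tab 144 mm. The tab stands over the port's centre at the middle stop.
- cap: black filter cap, about 150 g; origin on its axis at the bottom of its neck, z up. Neck 56 mm across with three lugs (77 mm over them) at its foot, up to z = 30 mm; disc 90 mm across, z = 30 to 38 mm; on it an upright grip bar 76 mm long (cap x) x 16 mm thick (cap y), z = 38 to 66 mm. Locked, its origin is 118 mm above the table and its disc 14 mm clear of the collar.
- cap_grip (a point): centre of the top of the cap's grip bar. Locked, the cap turns freely only up to 0.45 rad within its catch. Held down 9 to 12 mm it turns anticlockwise, seen from above, to a firm end stop, 0.85 to 1.4 rad from where it starts; how far is not visible but felt. It is free only within 0.2 rad of that stop: there it lifts straight out, clear after 25 mm; elsewhere it is caught.
- follower: sprung filter plate in the collar, 50 mm across; origin at the centre of its upper face, on which the cap's neck rests. It pushes the cap up with 5 N when locked, rising to 11.6 N when 12 mm down, where it meets a hard stop. More than 60 N on it crushes the filter.
- tray: shallow white tray, 160 x 160 mm, walls 16 mm high, 4 mm thick, floor about 4 mm above the table, fixed; origin at the centre of its underside. It is on the left or on the right of the extractor.
- carton: open cardboard box with paper rolls in it, 150 x 120 x 75 mm (rolls up to 106 mm high), fixed, on the side where the tray is not; origin at the centre of its underside.
- tape: roll of tape, 58 mm across, 22 mm high, lying on the extractor's top beyond the cap; origin at the centre of its underside. Leave alone.
- spray_can: spray can, 66 mm across, 190 mm tall, standing behind; origin under its centre. Leave alone.
- jar: jar, 76 mm across, 85 mm tall, standing behind; origin under its centre. Leave alone.
- mug: white mug, 80 mm across, 95 mm tall, back left; origin under its centre. Leave alone.
- brush: hand brush lying flat, back right; origin under its middle. Leave alone.
- phone: black phone, 75 x 150 x 9 mm, lying flat at the far left; origin under its centre. Leave alone.
Mind the look-alikes: they are no part of the job. Leave any orange or purple look-alike of the cap alone.

How it is judged (in metres and radians):
On the way, in this order (a step that is already met when the one before it is completed fails the run):
1. the shutter has clicked into its middle stop with nothing touching it (value of joint shutter between 0.035 and 0.045 m and velocity of joint shutter between -0.01 and 0.01 m/s and contact force between the fingers and extractor below 0.5 N), for 0.2 s.
2. the cap has been freed and lifted clear of its collar (z of cap in the frame of extractor above 0.142 m), for 0.1 s.
At the end, for the whole second after the job is handed in: The shutter is at its middle stop (within 5 mm) and the cap stands at rest on its neck on the tray's floor, grip bar up (tilt under 0.12 rad), its axis within 40 mm of the tray's middle along each of the tray's sides (value of joint shutter between 0.035 and 0.045 m and x of cap in the frame of tray between -0.04 and 0.04 m and y of cap in the frame of tray between -0.04 and 0.04 m and z of cap in the frame of tray below 0.012 m and angle between cap's own z axis and vertical below 0.12 rad and linear speed of cap below 0.02 m/s); the robot touches nothing.
It fails at once if over 60 N pressed on the spring plate (the filter is crushed) (contact force between cap and follower above 60 N).
It fails at once if the cap falls or flies free, faster than 0.9 m/s with nothing holding it (linear speed of cap above 0.9 m/s and contact force between cap and the fingers below 0.1 N).
It fails at once if a bystander is moved more than 30 mm (distance of any of tape, spray_can, jar, mug, brush, phone from where it was at the start of the episode above 0.03 m).
It also fails if it takes over 72 s, if anything falls off the work surface, if the arm or the gripper's body presses on something with over 40 N, if the wrist force passes 120 N, or if a joint passes its speed limit or range.

## Working session

There is one attempt and no reset: what is moved stays moved. The work goes in short steps, Python scripts to look and compute and a tool call to move; the robot and the scene stay as the last step left them, time stands still between calls to the robot, and variables do not carry over. Pictures are saved under pics/ and viewed, at most 10 in all, crops included, and the job is handed in when it is done.

Besides the shell and the picture viewer there is one more tool, called as name(argument=value, ...), one argument or row to a line, values as JSON. move_arm: Moves the arm, as the interface text tells. Its arguments: {"type":"object","properties":{"moves":{"type":"array"}},"required":["moves"]}

```bash
mkdir -p pics
cat > h.py <<'E'
import numpy as np, cv2
from plant import ctrl, vision
def cam(n):
    m=vision.camera_model(n); f=192/np.tan(np.radians(m["vertical_fov"])/2)
    return np.array([[f,0,m["cx"]],[0,f,m["cy"]],[0,0,1]]),np.array(m["D"],float),np.array(m["cam_to_world"])
def plane(n,uv,z):
    K,D,T=cam(n); p=cv2.undistortPoints(np.array(uv,float).reshape(-1,1,2),K,D).reshape(-1,2)
    d=np.c_[p,np.ones(len(p))]@T[:3,:3].T; o=T[:3,3]
    return o+d*((z-o[2])/d[:,2])[:,None]
def cloud(n,depth):
    K,D,T=cam(n); v,u=np.mgrid[0:384,0:512]
    p=cv2.undistortPoints(np.c_[u.ravel(),v.ravel()].astype(float).reshape(-1,1,2),K,D).reshape(-1,2)
    P=np.c_[p,np.ones(len(p))]*depth.reshape(-1,1)
    return (P@T[:3,:3].T+T[:3,3]).reshape(384,512,3)
def save(n,name):
    im,d=vision.snapshot(n); cv2.imwrite(f"pics/{name}.png",im[:,:,::-1]); np.save(f"pics/{name}.npy",d); return im,d
E
python3 - <<'E'
from h import *
for n in("scene","top"):
    save(n,n+"0"); print(n,cam(n)[2].round(3).tolist())
print(ctrl.get_obs())
a=cv2.imread("pics/scene0.png");b=cv2.imread("pics/top0.png")
E
```

```text
scene [[0.319, 0.667, -0.673, 1.582], [0.948, -0.229, 0.222, -0.242], [-0.006, -0.709, -0.706, 1.182], [0.0, 0.0, 0.0, 1.0]]
top [[-0.004, -0.979, 0.203, 0.254], [-1.0, 0.004, -0.001, 0.101], [0.0, -0.203, -0.979, 1.606], [0.0, 0.0, 0.0, 1.0]]
{'clock': 0.1, 'joint_pos': array([ 8.06785849e+01,  2.05883914e+01,  6.39501512e-01, -1.61433771e-02,
       -7.01338558e+01, -1.65060224e+01]), 'qvel': array([-0.17747323, -0.17553891,  0.13091641, -0.01238852, -0.01663752,
       -0.06500981]), 'tau': array([-1.98305199e-03, -5.84161627e+01,  2.93750256e+01,  7.01553494e+00,
        1.01956030e-02, -4.92726917e-05]), 'tool_pos': array([0.29393185, 0.60719267, 0.23371303]), 'orientation': array([ 1.79916352e+02, -8.96021266e-03, -2.58329278e+01]), 'force': array([-0.05990643, -0.37337629, -0.47801808]), 'moment': array([0.01155507, 0.00571193, 0.03685759]), 'gripper_force': 0.0, 'opening': 0.08740203441873681}
```

View pics/scene0.png

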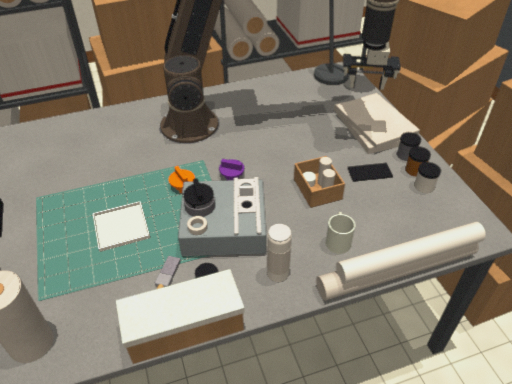

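View pics/top0.png

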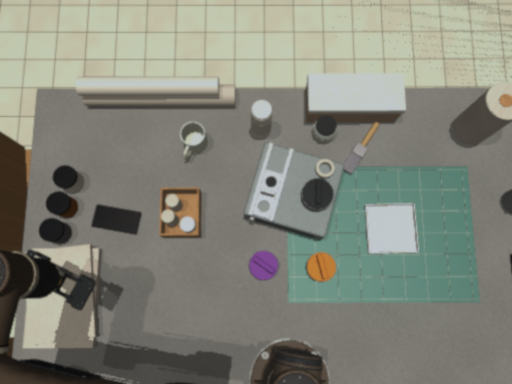

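Top view: the extractor is at about (296,190), with the shutter strip on its left at (268,185), the black cap at (317,194) and the tape at (325,168). The tray is on the right at (391,229) and the carton on the left. The orange and purple look-alikes lie in front.

Run:
```python
from h import *
im=cv2.imread("pics/top0.png"); d=np.load("pics/top0.npy"); C=cloud("top",d); Z=C[...,2]
hsv=cv2.cvtColor(im,cv2.COLOR_BGR2HSV)
V,U=np.mgrid[0:384,0:512]
box=(U>235)&(U<350)&(V>135)&(V<245)
# extractor top
m=((abs(Z-0.100)<0.012)&box).astype(np.uint8)
m=cv2.morphologyEx(m,cv2.MORPH_CLOSE,np.ones((3,3)))
full=((Z>0.085)&box).astype(np.uint8)
c=max(cv2.findContours(full,0,2)[0],key=cv2.contourArea)
P=C[full>0][:,:2]
print("ext rect px",cv2.minAreaRect(c), "xy", cv2.minAreaRect(P.astype(np.float32)))
# edges from a minAreaRect on the z=.1 plane
w=plane("top",c.reshape(-1,2),0.1)[:,:2].astype(np.float32); print("ext rect plane",cv2.minAreaRect(w))
# tab: z>0.13 
for lo,hi,u0,u1 in((0.13,0.16,240,292),(0.172,0.2,292,350),(0.14,0.165,292,350)):
    q=(Z>lo)&(Z<hi)&(U>u0)&(U<u1)&box; X=C[q]; print(lo,q.sum(), X.mean(0) if len(X) else 0, cv2.minAreaRect(X[:,:2].astype(np.float32)) if len(X)>3 else 0, U[q].mean(),V[q].mean())
t=((hsv[...,1]<40)&(hsv[...,2]>170)&(U>355)&(U<430)&(V>190)&(V<265)).astype(np.uint8)
c=max(cv2.findContours(t,0,2)[0],key=cv2.contourArea); print("tray",cv2.minAreaRect(plane("top",c.reshape(-1,2),0.012)[:,:2].astype(np.float32)))
# scene camera
d2=np.load("pics/scene0.npy"); C2=cloud("scene",d2); Z2=C2[...,2]
near=(abs(C2[...,0]-C[190,296,0])<0.2)&(abs(C2[...,1]-C[190,296,1])<0.2)
q=near&(Z2>0.17)&(Z2<0.195); X=C2[q]; print("bar scene",q.sum(),X.mean(0),cv2.minAreaRect(X[:,:2].astype(np.float32)))
cv2.imwrite("pics/crop0.png",np.hstack([cv2.resize(im[135:250,235:350],None,fx=4,fy=4,interpolation=2)[:, :], np.zeros((460,4,3),np.uint8), cv2.resize(cv2.imread("pics/scene0.png")[165:265,170:280],None,fx=3,fy=4.6,interpolation=2)]))
```

```text
ext rect px ((294.01885986328125, 189.9339599609375), (85.1635513305664, 78.98233032226562), 15.945394515991211) xy ((0.47048431634902954, 0.013243138790130615), (0.2603425979614258, 0.4657337963581085), 73.21634674072266)
ext rect plane ((0.5732418298721313, -0.017577484250068665), (0.25884634256362915, 0.2507135570049286), 73.37664794921875)
0.13 61 [0.55899567 0.06489108 0.14159708] ((0.5598585605621338, 0.064351886510849), (0.043965600430965424, 0.012004404328763485), 75.60196685791016) 267.55737704918033 191.14754098360655
0.172 146 [ 0.55220789 -0.083694    0.18314843] ((0.5520510673522949, -0.08398909121751785), (0.016241800040006638, 0.07518039643764496), 85.95520782470703) 318.8835616438356 190.33561643835617
0.14 566 [ 0.55014622 -0.08350888  0.15600202] ((0.5515466332435608, -0.08486945182085037), (0.09003088623285294, 0.08993341028690338), 27.701751708984375) 317.7155477031802 192.90106007067138
tray ((0.46247604489326477, -0.3323202133178711), (0.152144193649292, 0.14986588060855865), 1.2165613174438477)
bar scene 115 [ 0.55848111 -0.08383661  0.18151314] ((0.5534154772758484, -0.08331729471683502), (0.0156081672757864, 0.0800248235464096), 87.47257232666016)
```

View pics/crop0.png

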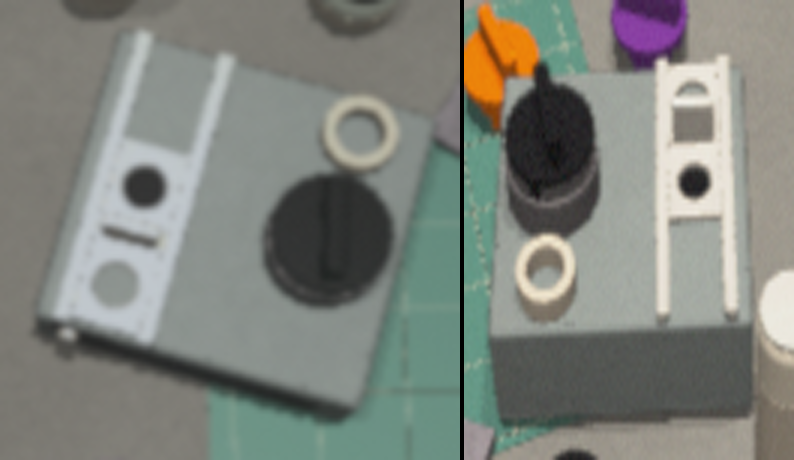

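move_arm(
  moves=[8.7,2.97,2.33,0,0,0,0,8.7,2.97,2.33,0,0,0,0,8.7,2.97,2.33,0,0,0,0,8.7,2.97,2.33,0,0,0,0,8.7,2.97,2.33,0,0,0,0,8.7,2.97,2.33,0,0,0,0,8.7,2.97,2.33,0,0,0,0,8.7,2.97,2.33,0,0,0,0],
)

```text
clock: 0.9
tool_pos: [0.427, 0.3346, 0.2344]
orientation: [180.0, 0.0, -25.8]
force: [1.0, 0.7, -0.1]
opening: 0.087
gripper_force: 0.0
```

move_arm(
  moves=[7,2.97,2.33,0,0,0,0,7,2.97,2.33,0,0,0,0,7,2.97,2.33,0,0,0,0,7,2.97,2.33,0,0,0,0,7,2.97,2.33,0,0,0,0,7,2.97,2.33,0,0,0,0,7,2.97,2.33,0,0,0,0,7,2.97,2.33,0,0,0,0],
)

```text
clock: 1.7
tool_pos: [0.5597, 0.0634, 0.2343]
orientation: [180.0, 0.0, -25.8]
force: [0.6, 1.1, 1.0]
opening: 0.07
gripper_force: 0.0
```

move_arm(
  moves=[6,0,0,0,0,0,0.141,6,0,0,0,0,0,0.141,6,0,0,0,0,0,0.141,6,0,0,0,0,0,0.141,6,0,0,0,0,0,0.141,6,0,0,0,0,0,0.141,6,0,0,0,0,0,0.141,6,0,0,0,0,0,0.141],
)

```text
clock: 2.5
tool_pos: [0.5591, 0.0649, 0.2342]
orientation: [180.0, -0.0, -90.8]
force: [0.8, 0.7, -0.1]
opening: 0.0598
gripper_force: 0.0
```

move_arm(
  moves=[6,0,0,0,0,0,0.141,6,0,0,0,0,0,0.141,6,0,0,0,0,0,0,6,0,0,0,0,0,0],
)

```text
clock: 2.9
tool_pos: [0.5593, 0.0649, 0.2343]
orientation: [180.0, -0.0, -106.4]
force: [-0.8, 0.6, -0.2]
opening: 0.0603
gripper_force: 0.0
```

```bash
cat > to.py <<'E'
import sys
from h import *
from scipy.spatial.transform import Rotation as R
# usage: to.py x y z yaw : shift (cm, tool axes) and turn (rad) from the measured pose
t=[float(a) for a in sys.argv[1:]]
o=ctrl.get_obs(); r=R.from_euler("xyz",o["orientation"],degrees=True)
print("t",round(o["clock"],2),o["tool_pos"].round(4),o["orientation"].round(2),"F",o["force"].round(1),"M",o["moment"].round(2),"open",round(o["opening"],4),"q",o["joint_pos"].round(1))
if t:
    print("shift cm",(r.inv().apply(np.array(t[:3])-o["tool_pos"])*100).round(2),"rotvec",(r.inv()*R.from_euler("xyz",[180,0,t[3]],degrees=True)).as_rotvec().round(3))
E
python3 to.py 0.5595 0.0645 0.126 -106.6
```

```text
t 2.9 [0.5593 0.0649 0.2343] [ 1.7998e+02 -1.0000e-02 -1.0638e+02] F [-0.8  0.6 -0.2] M [ 0.07 -0.14 -0.03] open 0.0603 q [ 26.5  10.1 -13.7  -0.  -66.3 -42.9]
shift cm [ 0.03 -0.04 10.83] rotvec [ 0.    -0.     0.004]
```

move_arm(
  moves=[6,0,0,2.7,0,0,0,6,0,0,2.7,0,0,0,6,0,0,2.7,0,0,0,6,0,0,2.0,0,0,0,6,0,0,0.7,0,0,0,6,0,0,0,0,0,0],
)

```text
clock: 3.5
tool_pos: [0.559, 0.0647, 0.1258]
orientation: [179.9, -0.1, -106.5]
force: [-0.7, -0.2, 0.9]
opening: 0.06
gripper_force: 0.0
```

move_arm(
  moves=[3,0,0,0,0,0,0,1.5,0,0,0,0,0,0,0.5,0,0,0,0,0,0,0.5,0,0,0,0,0,0,0.5,0,0,0,0,0,0,0.5,0,0,0,0,0,0,0.5,0,0,0,0,0,0],
)

```text
clock: 4.2
tool_pos: [0.5592, 0.0649, 0.1266]
orientation: [180.0, -0.0, -106.6]
force: [0.2, -0.9, -0.6]
opening: 0.0101
gripper_force: 24.2
```

```bash
python3 to.py 0.5978 0.053 0.126 -106.6; python3 -c "
from h import *
im,d=save('scene','s1'); cv2.imwrite('pics/s1c.png',cv2.resize(im[110:260,150:290,::-1],None,fx=4,fy=4))"
```

```text
t 4.2 [0.5592 0.0649 0.1266] [ 179.98   -0.   -106.61] F [ 0.2 -0.9 -0.6] M [-0.23 -0.85  0.02] open 0.0101 q [ 26.5  15.5 -21.9  -0.  -52.6 -43.1]
shift cm [ 0.04 -4.04  0.06] rotvec [ 0. -0. -0.]
```

View pics/s1c.png

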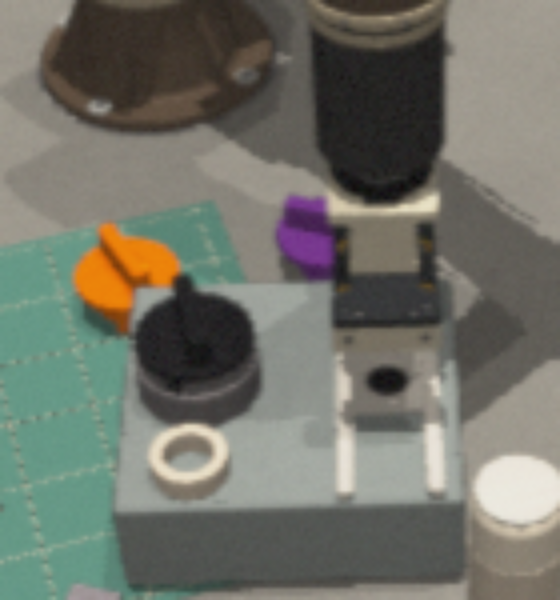

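The crop shows the gripper closed on the tab at about (385,300), an opening of 10.1 mm, with the cap and tape undisturbed. Next I slide the tab 40 mm back along tool −y.

move_arm(
  moves=[0.5,0,-0.5,0,0,0,0,0.5,0,-0.5,0,0,0,0,0.5,0,-0.5,0,0,0,0,0.5,0,-0.5,0,0,0,0,0.5,0,-0.5,0,0,0,0,0.5,0,-0.5,0,0,0,0,0.5,0,-0.5,0,0,0,0,0.5,0,-0.5,0,0,0,0],
)

```text
clock: 5.05
tool_pos: [0.598, 0.0534, 0.1266]
orientation: [180.0, -0.0, -106.6]
force: [-2.3, 2.3, 2.7]
opening: 0.0095
gripper_force: 30.0
```

move_arm(
  moves=[0.5,0,0,0,0,0,0,0.5,0,0,0,0,0,0,0.5,0,0,0,0,0,0],
)

```text
clock: 5.35
tool_pos: [0.5975, 0.0535, 0.1266]
orientation: [180.0, 0.0, -106.6]
force: [-0.8, -0.2, 1.4]
opening: 0.0098
gripper_force: 30.0
```

```bash
python3 to.py 0.5978 0.053 0.126 -106.6
```

```text
t 5.35 [0.5975 0.0535 0.1266] [ 179.99    0.   -106.62] F [-0.8 -0.2  1.4] M [-0.09 -0.01  0.01] open 0.0098 q [ 23.8  18.7 -17.2  -0.  -54.1 -40.4]
shift cm [ 0.04 -0.04  0.06] rotvec [ 0.  0. -0.]
```

Release, wait, go up, and check the shutter from above.

move_arm(
  moves=[4,0,0,0,0,0,0,4,0,0,0,0,0,0,4,0,0,0,0,0,0,4,0,0,0,0,0,0,4,0,0,0,0,0,0,4,0,0,0,0,0,0,4,0,0,-1.5,0,0,0,4,0,0,-3,0,0,0],
)

```text
clock: 6.15
tool_pos: [0.5961, 0.0531, 0.1696]
orientation: [179.8, -0.2, -106.6]
force: [0.2, 0.1, -0.5]
opening: 0.0396
gripper_force: 0.0
```

move_arm(
  moves=[7,0,0,-4,0,0,0,7,0,0,-2.5,0,0,0,7,0,0,0,0,0,0.15,7,0,0,0,0,0,0.15,7,0,0,0,0,0,0.15,7,0,0,0,0,0,0.15,7,0,0,0,0,0,0.15,7,0,0,0,0,0,0.15],
)

```text
clock: 6.95
tool_pos: [0.5976, 0.0535, 0.2366]
orientation: [180.0, -0.0, -158.5]
force: [-0.5, -0.1, 0.5]
opening: 0.0703
gripper_force: 0.0
```

move_arm(
  moves=[7,0,0,0,0,0,0.15,7,0,0,0,0,0,0.15,7,0,0,0,0,0,0.14,7,0,0,0,0,0,0],
)

```text
clock: 7.35
tool_pos: [0.5977, 0.0535, 0.2365]
orientation: [180.0, -0.0, 176.5]
force: [0.7, -0.2, -0.2]
opening: 0.0701
gripper_force: 0.0
```

```bash
python3 to.py 0.5518 -0.0843 0.236 176.7
python3 - <<'E'
from h import *
im,d=save('scene','s2'); C=cloud('scene',d)
# tab top
yaw=np.radians(-16.6); c=np.array([0.577,-0.0187]); r=np.array([[np.cos(yaw),-np.sin(yaw)],[np.sin(yaw),np.cos(yaw)]])
L=(C[...,:2]-c)@r
q=(C[...,2]>0.133)&(C[...,2]<0.152)&(abs(L[...,1]-.075)<.03)&(abs(L[...,0])<.11)
print(q.sum(),L[q].mean(0) if q.any() else 0,L[q].min(0),L[q].max(0))
q=(C[...,2]>0.174)&(C[...,2]<0.195)&(abs(L[...,1]+.07)<.05)&(abs(L[...,0]+.005)<.05)
print("bar",q.sum(),C[q].mean(0),cv2.minAreaRect(C[q][:,:2].astype(np.float32)))
cv2.imwrite('pics/s2c.png',cv2.resize(im[110:260,150:290,::-1],None,fx=4,fy=4))
E
```

```text
t 7.35 [0.5977 0.0535 0.2365] [180.    -0.   176.49] F [ 0.7 -0.2 -0.2] M [ 0.01 -0.21  0.04] open 0.0701 q [  23.8   13.5   -9.    -0.   -67.5 -117.3]
shift cm [  3.73 -14.04   0.05] rotvec [ 0.    -0.    -0.004]
63 [0.00342706 0.07647108] [-0.00494437  0.05647864] [0.01075922 0.09624461]
bar 109 [ 0.55740036 -0.08367406  0.18244666] ((0.5529059171676636, -0.08312414586544037), (0.01594998873770237, 0.08228561282157898), 86.62260437011719)
```

View pics/s2c.png

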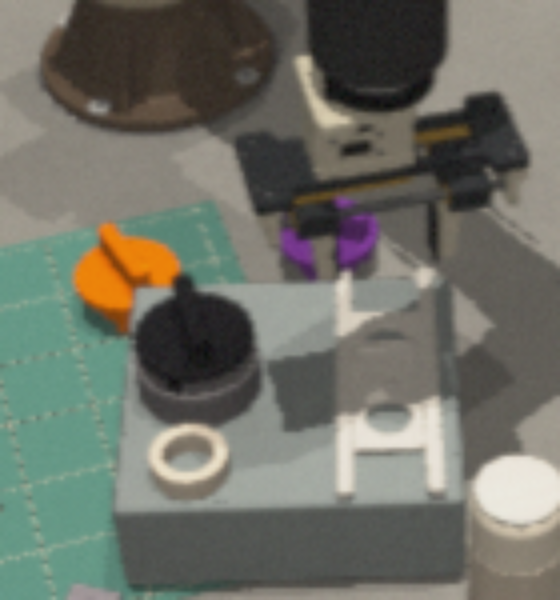

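The shutter tab now reads x≈+3 mm in the extractor frame, which is the middle stop, and nothing is touching it. The cap bar is unchanged at (0.552,-0.084). Next I move over the cap and grip it.

move_arm(
  moves=[7,0.93,-3.5,0,0,0,0,7,0.93,-3.5,0,0,0,0,7,0.93,-3.5,0,0,0,0,7,0.93,-3.5,0,0,0,0,7,0,0,2.5,0,0,0,7,0,0,2.5,0,0,0,7,0,0,1.2,0,0,0,7,0,0,0.65,0,0,0],
)

```text
clock: 8.2
tool_pos: [0.5519, -0.0841, 0.167]
orientation: [-180.0, -0.1, 176.7]
force: [-0.3, 1.0, 0.3]
opening: 0.0699
gripper_force: 0.0
```

move_arm(
  moves=[4,0,0,0,0,0,0,2.5,0,0,0,0,0,0,1,0,0,0,0,0,0,1,0,0,0,0,0,0,1,0,0,0,0,0,0,1,0,0,0,0,0,0],
)

```text
clock: 8.8
tool_pos: [0.5524, -0.084, 0.1683]
orientation: [180.0, 0.0, 176.6]
force: [-0.5, -0.2, -0.3]
opening: 0.0277
gripper_force: 0.0
```

```bash
python3 to.py 0.5518 -0.0843 0.1575 176.7
```

```text
t 8.8 [ 0.5524 -0.084   0.1683] [1.7999e+02 3.0000e-02 1.7662e+02] F [-0.5 -0.2 -0.3] M [ 0.02 -0.2   0.02] open 0.0277 q [  11.4   12.7  -19.5    0.   -57.7 -104.8]
shift cm [ 0.06 -0.03  1.08] rotvec [ 0.     0.    -0.001]
```

move_arm(
  moves=[1,0,0,0,0,0,0,1,0,0,0,0,0,0,1,0,0,0,0,0,0,1,0,0,0,0,0,0],
)

```text
clock: 9.2
tool_pos: [0.5523, -0.0841, 0.1682]
orientation: [-180.0, 0.0, 176.6]
force: [-0.4, -0.8, 1.4]
opening: 0.0157
gripper_force: 30.0
```

Gripped at 15.7 mm. Press down 10.5 mm gently.

move_arm(
  moves=[0.8,0,0,0.2,0,0,0,0.8,0,0,0.2,0,0,0,0.8,0,0,0.2,0,0,0,0.8,0,0,0.2,0,0,0,0.8,0,0,0.15,0,0,0,0.8,0,0,0.1,0,0,0,0.8,0,0,0,0,0,0,0.8,0,0,0,0,0,0],
)

```text
clock: 10.0
tool_pos: [0.5524, -0.0841, 0.1582]
orientation: [-180.0, 0.0, 176.6]
force: [-3.4, 0.0, 9.2]
opening: 0.0157
gripper_force: 30.0
```

```bash
python3 to.py
```

```text
t 10.0 [ 0.5524 -0.0841  0.1582] [-1.7998e+02  2.0000e-02  1.7663e+02] F [-3.4  0.   9.2] M [ 0.27  1.12 -0.02] open 0.0157 q [  11.4   13.3  -20.3    0.   -56.4 -104.8]
```

move_arm(
  moves=[0.8,0,0,0,0,0,-0.09,0.8,0,0,0,0,0,-0.09,0.8,0,0,0,0,0,-0.09,0.8,0,0,0,0,0,-0.09,0.8,0,0,0,0,0,-0.09,0.8,0,0,0,0,0,-0.09,0.8,0,0,0,0,0,-0.09,0.8,0,0,0,0,0,-0.09],
)

```text
clock: 10.8
tool_pos: [0.5537, -0.0839, 0.1588]
orientation: [-179.9, 0.1, -141.9]
force: [0.0, 1.4, 8.4]
opening: 0.0156
gripper_force: 30.0
```

```bash
python3 to.py
```

```text
t 10.8 [ 0.5537 -0.0839  0.1588] [-1.7989e+02  1.4000e-01 -1.4190e+02] F [0.  1.4 8.4] M [ 0.47  0.08 -0.07] open 0.0156 q [ 11.4  13.3 -20.2   0.  -56.4 -63.4]
```

move_arm(
  moves=[0.8,0,0,0.05,0,0,-0.05,0.8,0,0,0,0,0,-0.05,0.8,0,0,0,0,0,-0.05,0.8,0,0,0,0,0,0],
)

```text
clock: 11.2
tool_pos: [0.5537, -0.0839, 0.1583]
orientation: [-179.9, 0.1, -133.4]
force: [-0.1, 1.0, 7.8]
opening: 0.0156
gripper_force: 30.0
```

```bash
python3 to.py
```

```text
t 11.2 [ 0.5537 -0.0839  0.1583] [-1.7987e+02  1.3000e-01 -1.3341e+02] F [-0.1  1.   7.8] M [ 0.48  0.13 -0.01] open 0.0156 q [ 11.4  13.3 -20.2   0.  -56.3 -54.9]
```

move_arm(
  moves=[0.8,0,0,0.05,0,0,-0.05,0.8,0,0,0,0,0,-0.05,0.8,0,0,0,0,0,0],
)

```text
clock: 11.5
tool_pos: [0.5535, -0.0838, 0.1577]
orientation: [-179.9, 0.1, -127.7]
force: [-0.8, 1.4, 8.5]
opening: 0.0154
gripper_force: 30.0
```

```bash
python3 to.py
```

```text
t 11.5 [ 0.5535 -0.0838  0.1577] [-1.7988e+02  1.0000e-01 -1.2770e+02] F [-0.8  1.4  8.5] M [ 0.61  0.32 -0.06] open 0.0154 q [ 11.4  13.3 -20.3   0.  -56.2 -49.2]
```

move_arm(
  moves=[0.8,0,0,0,0,0,-0.05,0.8,0,0,0,0,0,-0.05,0.8,0,0,0,0,0,0],
)

```text
clock: 11.8
tool_pos: [0.553, -0.0831, 0.1576]
orientation: [-179.9, 0.1, -122.0]
force: [-2.4, 6.0, 11.1]
opening: 0.0162
gripper_force: 31.1
```

```bash
python3 to.py
```

```text
t 11.8 [ 0.553  -0.0831  0.1576] [-1.7994e+02  1.3000e-01 -1.2204e+02] F [-2.4  6.  11.1] M [ 2.32  1.27 -0.79] open 0.0162 q [ 11.5  13.3 -20.3  -0.1 -56.3 -43.5]
```

The moment has risen to −0.79, so this is probably the stop. One small step further will confirm it.

move_arm(
  moves=[0.8,0,0,0,0,0,-0.04,0.8,0,0,0,0,0,0],
)

```text
clock: 12.0
tool_pos: [0.5531, -0.083, 0.1576]
orientation: [-179.9, 0.1, -119.8]
force: [-2.8, 6.0, 10.8]
opening: 0.0165
gripper_force: 31.9
```

```bash
python3 to.py
```

```text
t 12.0 [ 0.5531 -0.083   0.1576] [-1.7993e+02  1.5000e-01 -1.1978e+02] F [-2.8  6.  10.8] M [ 2.48  1.21 -0.86] open 0.0165 q [ 11.5  13.3 -20.3  -0.1 -56.3 -41.2]
```

The end stop is confirmed: the moment holds and the fingers are slipping round the bar. Ease back slightly and lift slowly.

move_arm(
  moves=[0.8,0,0,0,0,0,0.06,0.8,0,0,-0.3,0,0,0,0.8,0,0,-0.4,0,0,0,0.8,0,0,-0.4,0,0,0,0.8,0,0,-0.3,0,0,0,0.8,0,0,0,0,0,0],
)

```text
clock: 12.6
tool_pos: [0.5521, -0.0833, 0.1706]
orientation: [179.9, 0.0, -123.2]
force: [-1.9, 7.1, 4.2]
opening: 0.0153
gripper_force: 29.7
```

```bash
python3 to.py
```

```text
t 12.6 [ 0.5521 -0.0833  0.1706] [ 1.7995e+02  5.0000e-02 -1.2320e+02] F [-1.9  7.1  4.2] M [ 2.66  0.82 -0.16] open 0.0153 q [ 11.5  12.6 -19.3  -0.1 -58.1 -44.6]
```

move_arm(
  moves=[0.8,-0.06,0.04,-0.4,0,0,0,0.8,0,0,-0.5,0,0,0,0.8,0,0,-0.5,0,0,0,0.8,0,0,-0.5,0,0,0,0.8,0,0,-0.5,0,0,0,0.8,0,0,-0.5,0,0,0,0.8,0,0,-0.5,0,0,0,0.8,0,0,0,0,0,0],
)

```text
clock: 13.4
tool_pos: [0.5528, -0.0834, 0.2056]
orientation: [-179.9, 0.0, -123.2]
force: [1.2, 0.2, -2.2]
opening: 0.0159
gripper_force: 29.6
```

```bash
python3 to.py
```

```text
t 13.4 [ 0.5528 -0.0834  0.2056] [-1.7992e+02  5.0000e-02 -1.2323e+02] F [ 1.2  0.2 -2.2] M [ 0.08 -0.12 -0.01] open 0.0159 q [ 11.5  10.9 -16.7   0.  -62.4 -44.7]
```

move_arm(
  moves=[0.8,0,0,-2.0,0,0,0,0.8,0,0,-2.0,0,0,0,0.8,0,0,-0.5,0,0,0,0.8,0,0,0,0,0,0],
)

```text
clock: 13.8
tool_pos: [0.5526, -0.0833, 0.25]
orientation: [-179.9, 0.1, -123.2]
force: [-0.6, 0.0, -1.4]
opening: 0.0157
gripper_force: 29.6
```

```bash
python3 to.py 0.4625 -0.3323 0.25 -123.2; python3 -c "
from h import *
im,d=save('scene','s3'); cv2.imwrite('pics/s3c.png',cv2.resize(im[90:260,80:290,::-1],None,fx=3.5,fy=3.5))"
```

```text
t 13.8 [ 0.5526 -0.0833  0.25  ] [-1.7994e+02  7.0000e-02 -1.2324e+02] F [-0.6  0.  -1.4] M [ 0.1  -0.11  0.  ] open 0.0157 q [ 11.5   9.  -12.9  -0.  -68.  -44.7]
shift cm [25.77 -6.12 -0.03] rotvec [-0.001  0.001 -0.001]
```

View pics/s3c.png

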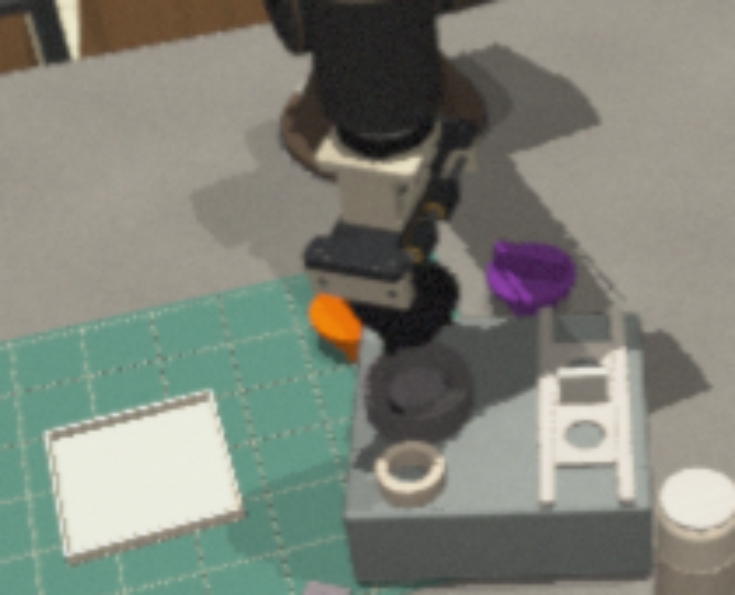

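The cap is held clear of its collar at about (430,300). The shutter is at the middle stop, the tape is undisturbed at (410,470), and the tray is free at (145,475). Carry the cap to the tray.

move_arm(
  moves=[0.8,3.22,-0.765,0,0,0,0,0.8,3.22,-0.765,0,0,0,0,0.8,3.22,-0.765,0,0,0,0,0.8,3.22,-0.765,0,0,0,0,0.8,3.22,-0.765,0,0,0,0,0.8,3.22,-0.765,0,0,0,0,0.8,3.22,-0.765,0,0,0,0,0.8,3.22,-0.765,0,0,0,0],
)

```text
clock: 14.65
tool_pos: [0.4611, -0.3332, 0.248]
orientation: [179.9, -0.0, -123.2]
force: [-0.2, 0.4, -1.2]
opening: 0.0159
gripper_force: 29.6
```

```bash
python3 to.py 0.4625 -0.3323 0.056 -123.2
python3 - <<'E'
from h import *
im,d=save('scene','s4'); 
hsv=cv2.cvtColor(im,cv2.COLOR_RGB2HSV); V,U=np.mgrid[0:384,0:512]
C=cloud('scene',d)
q=(abs(C[...,0]-.4625)<.11)&(abs(C[...,1]+.3323)<.11)&(C[...,2]>.11)&(C[...,2]<.175)
print("disc in hand",q.sum()); 
P=C[q]; 
for z in np.arange(.11,.175,.01): print(z.round(3),((P[:,2]>z)&(P[:,2]<z+.01)).sum())
cv2.imwrite('pics/s4c.png',cv2.resize(im[90:260,60:230,::-1],None,fx=3.5,fy=3.5))
E
```

```text
t 14.65 [ 0.4611 -0.3332  0.248 ] [ 1.7988e+02 -1.0000e-02 -1.2323e+02] F [-0.2  0.4 -1.2] M [ 0.08 -0.25  0.05] open 0.0159 q [-16.2  10.2 -11.7  -0.  -68.2 -17.1]
shift cm [-0.15 -0.1  19.2 ] rotvec [ 0.002 -0.    -0.001]
disc in hand 0
0.11 0
0.12 0
0.13 0
0.14 0
0.15 0
0.16 0
0.17 0
```

View pics/s4c.png

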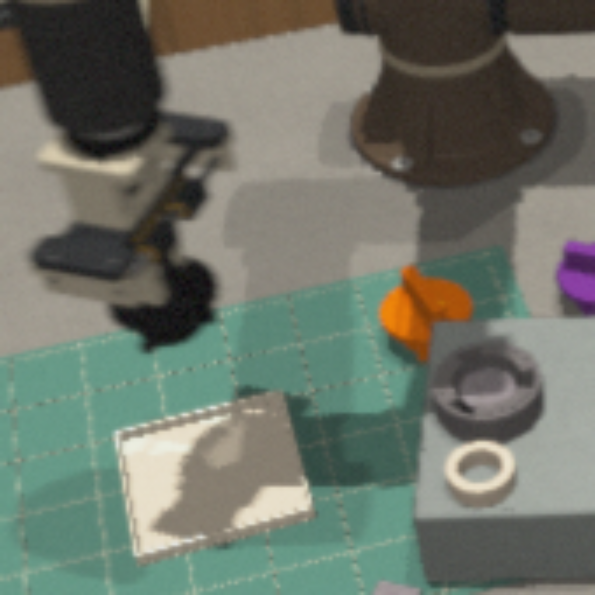

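The cap hangs level above the tray. Lower it.

move_arm(
  moves=[0.8,0,0,3.5,0,0,0,0.8,0,0,3.5,0,0,0,0.8,0,0,3.5,0,0,0,0.8,0,0,3.5,0,0,0,0.8,0,0,2.5,0,0,0,0.8,0,0,1.5,0,0,0,0.8,0,0,0.5,0,0,0,0.8,0,0,0,0,0,0],
)

```text
clock: 15.5
tool_pos: [0.4615, -0.332, 0.0633]
orientation: [179.9, -0.0, -123.2]
force: [0.2, 0.1, -1.2]
opening: 0.0157
gripper_force: 29.7
```

move_arm(
  moves=[0.8,0,0,0.2,0,0,0,0.8,0,0,0.2,0,0,0,0.8,0,0,0.2,0,0,0,0.8,0,0,0,0,0,0],
)

```text
clock: 15.9
tool_pos: [0.4624, -0.3323, 0.0588]
orientation: [-180.0, 0.0, -123.2]
force: [0.5, -0.0, -2.7]
opening: 0.016
gripper_force: 29.7
```

```bash
python3 to.py 0.4625 -0.3323 0.054 -123.2
```

```text
t 15.9 [ 0.4624 -0.3323  0.0588] [-1.7997e+02  1.0000e-02 -1.2324e+02] F [ 0.5 -0.  -2.7] M [ 0.07 -0.1   0.01] open 0.016 q [-16.   20.7 -25.1  -0.  -44.1 -17.2]
shift cm [-0.01 -0.01  0.48] rotvec [-0.     0.    -0.001]
```

move_arm(
  moves=[0.8,0,0,0.15,0,0,0,0.8,0,0,0.15,0,0,0,0.8,0,0,0.1,0,0,0,0.8,0,0,0,0,0,0],
)

```text
clock: 16.3
tool_pos: [0.4622, -0.3323, 0.0544]
orientation: [180.0, -0.0, -123.2]
force: [-0.0, 0.7, -1.3]
opening: 0.0159
gripper_force: 29.7
```

move_arm(
  moves=[0.8,0,0,0.06,0,0,0,0.8,0,0,0,0,0,0],
)

```text
clock: 16.5
tool_pos: [0.4624, -0.3324, 0.0541]
orientation: [-180.0, -0.0, -123.2]
force: [-0.4, 0.2, 1.3]
opening: 0.0155
gripper_force: 29.7
```

move_arm(
  moves=[0.8,0,0,0.06,0,0,0,0.8,0,0,0,0,0,0],
)

```text
clock: 16.7
tool_pos: [0.4624, -0.3323, 0.0541]
orientation: [-180.0, -0.0, -123.2]
force: [-3.3, 2.8, 7.7]
opening: 0.0156
gripper_force: 29.7
```

The cap is resting firmly on the tray floor. Release it and go up.

move_arm(
  moves=[2.5,0,0,-0.06,0,0,0,3.5,0,0,0,0,0,0,5,0,0,0,0,0,0,6,0,0,0,0,0,0,6,0,0,0,0,0,0,6,0,0,0,0,0,0,6,0,0,-0.5,0,0,0,6,0,0,-1.5,0,0,0],
)

```text
clock: 17.5
tool_pos: [0.4614, -0.332, 0.0731]
orientation: [179.8, -0.0, -123.3]
force: [-0.3, -0.8, 0.9]
opening: 0.06
gripper_force: 0.0
```

move_arm(
  moves=[6,0,0,-3,0,0,0,6,0,0,-4,0,0,0,6,0,0,-4,0,0,0,6,0,0,-4,0,0,0,6,0,0,-2,0,0,0,6,0,0,0,0,0,0,6,0,0,0,0,0,0],
)

```text
clock: 18.2
tool_pos: [0.4622, -0.3322, 0.2444]
orientation: [-179.9, 0.0, -123.2]
force: [-0.4, 0.3, -0.6]
opening: 0.0602
gripper_force: 0.0
```

```bash
python3 to.py
python3 - <<'E'
from h import *
im,d=save('scene','s5'); C=cloud('scene',d)
for a,b in((.025,.05),(.058,.08)):
    q=(abs(C[...,0]-.4625)<.08)&(abs(C[...,1]+.3323)<.08)&(C[...,2]>a)&(C[...,2]<b)
    print(a,q.sum(),cv2.minAreaRect(C[q][:,:2].astype(np.float32)) if q.sum()>4 else 0, C[q].mean(0) if q.any() else 0)
cv2.imwrite('pics/s5c.png',cv2.resize(im[90:260,60:290,::-1],None,fx=3.4,fy=3.4))
E
```

```text
t 18.2 [ 0.4622 -0.3322  0.2444] [-1.7995e+02  4.0000e-02 -1.2324e+02] F [-0.4  0.3 -0.6] M [ 0.08 -0.03 -0.04] open 0.0602 q [-16.   10.2 -12.1  -0.  -67.6 -17.2]
0.025 359 ((0.46441778540611267, -0.3343560993671417), (0.0919884443283081, 0.09128689020872116), 83.88477325439453) [ 0.47462494 -0.33480311  0.0407737 ]
0.058 130 ((0.46549805998802185, -0.33467671275138855), (0.07682804763317108, 0.02230524830520153), 58.19448471069336) [ 0.46759886 -0.3334271   0.06689621]
```

View pics/s5c.png

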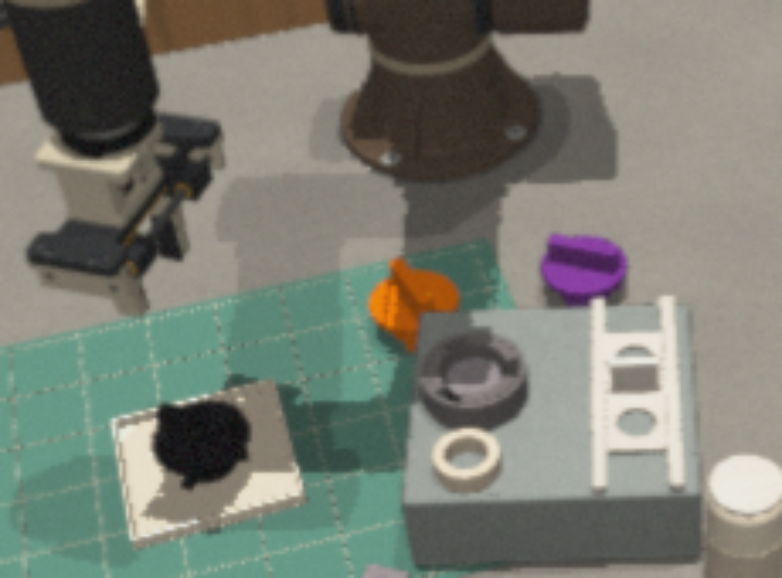

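The cap stands upright in the tray at about (200,440), within 3 mm of the tray's middle by depth. The shutter is at the middle stop, and the tape and look-alikes are untouched.

```bash
python3 -c "
from plant import ctrl; print(ctrl.close_job())"
```

```text
the job is handed in; nothing more can be done
None
```

The job is handed in, with no verdict returned: the shutter is at its middle stop, and the cap is freed and standing upright within about 3 mm of the tray's middle by the last camera check, 18 s in, with the other things in view left as they were.

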